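Load a spool of labels into the dispensary's label printer

TASK

Load the label printer: take the wide spool of labels and press it down between the printer's two spring clips, against the sprung pad, until both ends have snapped in under the hooks and it stays fully home by itself, then shut the cover completely. Press only as hard as it needs, never forcing the spool or the printer, and leave everything else on the counter where it is.

Things in the scene. Friction and masses are not known exactly. Their poses are not given: they have to be found in the camera images.
- spool_center (a point): Centre of the wide label spool, the loose one to load; y is its axis. A white paper roll 48 mm in diameter, 46 mm wide, between two grey eight-sided end plates (3 mm thick, 54 mm across flats, 58 over corners); a stub sticks out 17 mm from each plate: a 12 mm journal 10 mm long, then an 18 mm collar with its end chamfered at 45 degrees. 86 mm overall, about 130 g, alike both ways. Lies on a flat, centre 27 mm up.
- seat (a point): Where the spool's centre stays once both ends are hooked, 70 mm above the counter. x points from the printer's front to its cover hinge, y along the seated spool's axis, z up. The hooks are met 32 mm above this; the push needed grows to about 20 N. The hooks close only when the spool is pressed a few mm below this point, just short of a hard stop that is felt as a steep rise of the push; let go, the spool springs up to this point and stays.
- clip_a_nose (a point): Tip of the spring hook at the seat's +y end: a steel leaf 12 mm wide outside the bracket, hooked inward to 29 mm from the seat's middle, the tip 6 to 10 mm above the seat's height, flared outward at 45 degrees above (flare top 30 mm above the seat's height). The spool's chamfered end spreads it 14 mm; it springs back in behind the collar, over the journal, when that end is pressed fully down.
- clip_b_nose (a point): Tip of the like spring hook at the seat's -y end.
- brackets: The pair of fixed bracket plates in the well, 2.5 mm thick, at y = +31 and -31 mm, each with an upward-open slot 15.5 mm wide with a flared mouth; the spool's 12 mm journals drop in with 3.5 mm of play each way along y, and the rigid slot bottoms are the hard stop, reached at 19 N; never press the spool on them with more than another 20 N. Origin and axes of the printer.
- brake_top (a point): Middle of the top of the sprung felt brake pad (20 x 32 mm) under the seat. The paper meets it 17 mm above home; it pushes up with 13 N there, 18 N at home and 19 N at the hard stop. A spool that is not hooked at both ends is not held against it.
- printer: White desktop label printer; origin on the counter, 70 mm below the seat, same axes. Its open well is 136 mm long in x and 130 mm wide in y around the seat, walls to 85 mm and floor at 20 mm above the counter. In front of the well (-x) is the print-head housing, to x = -125 mm, 82 mm high.
- cover_hinge (a point): Middle of the printer cover's hinge axis, 86 mm above the counter, 74 mm in +x of the seat; its axes turn with the cover. When the cover is shut its axes are those of the seat.
- cover_edge (a point): Middle of the top face at the free edge of the cover, 150 mm from the hinge axis along the cover and 28 mm outward of it. The cover is a grey shell 141 mm wide with a window and a 12 mm lip beyond the free edge; outward (its own +z) is up when shut.
- cover (a joint): Angle of the cover: 0 shut, 1.57 upright, at most 1.95 (leaning back, away from the well). It starts open and its stiff hinge stays where it is left; about 2 N at the free edge moves it.
- narrow_spool_center (a point): Centre of the narrower label spool, loose, otherwise like the wide one but with only 24 mm of paper width (64 mm overall). It does not fit the printer; to be left alone.
- weight: Brass balance weight, 32 mm in diameter and 49 mm tall, loose; origin under its middle. Left alone.
- weight_small: Smaller brass balance weight, 24 mm in diameter and 38 mm tall, loose; origin under its middle. Left alone.
- dish: White porcelain dish, 90 mm in diameter and 28 mm tall, loose; origin under its middle. Left alone.
- jar: Amber glass jar with a steel cap, 64 mm in diameter and 85 mm tall, loose; origin under its middle. Left alone.
Not all that is in view belongs to the job. Leave any green look-alike of the printer alone.

How it is judged (in metres and radians):
On the way:
1. the wide spool has snapped in and stays home in the printer by itself, let go, the cover still open (z of spool_center in the frame of seat between -0.0025 and 0.0025 m and horizontal distance between spool_center and seat below 0.0045 m and angle between the y axis of spool_center and the y axis of seat, either way round below 0.05 rad and value of joint cover above 0.6 rad and contact force between the fingers and spool below 0.5 N and y of clip_a_nose in the frame of seat below 0.0325 m and y of clip_b_nose in the frame of seat above -0.0325 m), for 0.2 s.
At the end, for the whole second after the job is handed in: The wide spool is home between the clips (centre within 2.5 mm in height and 4.5 mm sideways of its seat, axis within 0.05 rad) with both hooks closed (tips within 32.5 mm of the seat's middle), at rest, and the cover is shut (within 0.04 rad) (z of spool_center in the frame of seat between -0.0025 and 0.0025 m and horizontal distance between spool_center and seat below 0.0045 m and angle between the y axis of spool_center and the y axis of seat, either way round below 0.05 rad and value of joint cover below 0.04 rad and linear speed of spool below 0.02 m/s and y of clip_a_nose in the frame of seat below 0.0325 m and y of clip_b_nose in the frame of seat above -0.0325 m); the robot touches nothing.
It fails at once if the spool was forced: pressed on the brackets with more than 20 N (contact force between spool and brackets above 20 N).
It fails at once if the printer or its cover was forced: more than 60 N from the robot (contact force between any of the fingers, the arm and printer above 60 N).
It fails at once if something else on the counter was moved by more than 40 mm (distance of any of narrow_spool_center, weight, weight_small, dish, jar from where it was at the start of the episode above 0.04 m).
It also fails if it takes over 72 s, if anything falls off the work surface, if the arm or the gripper's body presses on something with over 40 N, if the wrist force passes 120 N, or if a joint passes its speed limit or range.

ROBOT

A 6-joint arm with a two-finger parallel gripper is mounted at the origin on the work surface. World frame = base frame: x ahead of the robot, y to its left, z up, the work surface at z = 0. Lengths are in mm, angles in rad, forces in N, time in s.
With the tool pointing down it reaches from about 325 to 750 mm from the base axis. Payload 7.6 kg.
Tool frame: the origin (TCP) lies at the very end of the fingers, on their centre line; the grasp point (between the pads) lies 19 mm behind it; z points along the fingers, y is the direction in which the jaws open and shut (so a half turn about z gives the same grasp; the last joint's range is limited). The gripper opens to 85 mm and grips with 20 to 120 N. Pads are 22 mm wide; open, the fingers measure 114 mm over their backs; the gripper's body (76 mm by 85 mm) begins 54 mm behind the grasp point. The pads swing forward as they close: fully open they stand 13 mm farther back than shut.
Start: joints at [1.08, 0.052, 1.401, -0, 1.689, -0.07], TCP at [214.444, 479.228, 231.323] pointing down, gripper open.
Joint ranges: [-2.9, 2.9], [-0.91, 2.17], [0.12, 2.37], [-1.06, 4.2], [0.26, 2.73], [-2.93, 2.93]. Speed limits (rad/s): [2.57, 2.57, 3.01, 3.14, 3.14, 3.14].

INTERFACE

Orientations are given as a unit quaternion [w, x, y, z].
In Python, from rig import monitor, optics, order, models gives the robot as it stands.
- The arm moves only by the tool apply_moves, never from a script. Its argument "steps" is text: rows parted by semicolons, each of 4 numbers parted by spaces: the shift along the tool's x, y, z in m, then the turn about the tool's z in degrees. In form: x y z yaw; .... A call has 1 to 5 rows; each row is the pose to reach, as a shift and turn from the pose measured when the call began, along the tool's axes at that moment; what a row does not reach only later rows make up. A row lasts 1/8 s, in which the tool goes at most 62.5 mm and 10.7 degrees, less where a joint would pass 70% of its speed; a pose out of reach is approached as far as the arm can. A call with a gripper value outside its range is refused whole. "hand" is the opening, from -1 (shut) to 1 (fully open), set as the call begins (left out, the last holds). The fingers move at their own pace and stop on an object; "force" is the grip in N (left out, the last holds). Time passes only in rows, so rows that repeat a pose let the fingers close. It gives the time, the measured TCP pose, the force and the opening at its end, in the units of the state.
- monitor.sense(): the state, without advancing time (a new reading comes with each control period).
- optics.grab_frame(name): name is "scene" or "top" or "wrist"; returns (picture, depth): 420x560x3 uint8, blue, green, red; 420x560 float32, mm along the optical axis (not along the pixel's ray), 0 where there is no reading.
- optics.calibration(name): a dict with "mtx" (3x3 intrinsics, pixels), "dist" ([k1, k2, p1, p2, k3] as OpenCV has them; the pictures are not rectified), "world_from_camera" (4x4, takes a point from camera to world coordinates). Camera axes: x right, y down, z forward; pixel columns grow to the right and rows downward; lengths in mm; the calibration is good to about 2 mm. A picture is of the moment at which its call begins: read the wrist's pose just before it. calibration takes no time and is no camera call; for the wrist camera it gives the pose at the moment of the call.
- order.close_job(): hands the job in, once; it reports no verdict.
Trained networks look in the newest picture that a camera, given by its name, has taken for a name from the list of things; names that differ only in an ending like _2 or _b are one class to them, and where a whole thing is asked for, a point or a joint stands for the part that bears it (a point fixed in the world has none). Each returns a list of dicts, best first, with "score" (0 to 1); they miss things now and then, are a little off and sometimes report something else, mostly with a low value. They report only what shows in the picture. A call takes as long as a camera call. They do not tell look-alikes from the thing itself.
- models.regions_of(camera, thing): "region" (420x560 bool, what is visible of it) and "uv" ([column, row] in pixels, amid what is visible of it).
- models.tip_of(camera, thing): "uv" ([column, row] in pixels: a listed point, or the origin of a listed thing).
The state is a dict: "t": time; "qpos": joint angles; "joint_vel": joint speeds; "joint_efforts": joint torques, N m; "eef_pos": TCP position; "tool_rot": TCP orientation; "ft_force": force on the tool from outside, world axes, zero at the start; "wrist_torque": the same for the moment, N m; "grip_width": opening from 0.0 (shut) to 1.0 (fully open).
Only numpy, scipy, OpenCV 4.12 (cv2) and the standard library are available. Lean on these libraries where they do the work, as an engineer would, in place of code of your own. Each camera call takes 0.05 s, during which the arm holds its last target. There are 200 camera calls.

## Working session

There is one attempt and no reset: what is moved stays moved. The work goes in short steps, Python scripts to look and compute and a tool call to move; the robot and the scene stay as the last step left them, time stands still between calls to the robot, and variables do not carry over. Pictures are saved under pics/ and viewed, about 8 in all and at most 12, crops included, and the job is handed in when it is done.

Besides the shell and the picture viewer there is one more tool, called after "Request:" in YAML: its name, and indented under it one key for each argument. apply_moves: Moves the arm, as the interface text tells. Its arguments: {"type":"object","properties":{"steps":{"type":"string"},"hand":{"type":"number"},"force":{"type":"number"}},"required":["steps"]}

```bash
ls; mkdir -p pics; cat > h.py <<'E'
import numpy as np, cv2
from rig import monitor, optics, order, models
def ray(cam,uv,cal=None):
    c=cal or optics.calibration(cam); K=np.array(c["mtx"]);d=np.array(c["dist"]);T=np.array(c["world_from_camera"])
    p=cv2.undistortPoints(np.array(uv,float).reshape(-1,1,2),K,d).reshape(-1,2)
    return T[:3,3], np.c_[p,np.ones(len(p))]@T[:3,:3].T
def atz(cam,uv,z,cal=None):
    o,r=ray(cam,uv,cal); return o+r*((z-o[2])/r[:,2])[:,None]
def cloud(cam,depth,cal=None):
    v,u=np.mgrid[0:420,0:560]; o,r=ray(cam,np.stack([u,v],-1).reshape(-1,2),cal)
    P=o+r*depth.reshape(-1,1); P[depth.reshape(-1)<=0]=np.nan
    return P.reshape(420,560,3)
E
python3 - <<'E'
from h import *
print(monitor.sense())
for c in ["scene","top"]:
    im,d=optics.grab_frame(c); cv2.imwrite(f"pics/{c}1.png",im); np.save(f"{c}_d.npy",d)
    P=cloud(c,d)
    for n in ["spool_center","narrow_spool_center","printer","cover_edge","cover_hinge","seat","clip_a_nose","clip_b_nose","brake_top"]:
        for r in models.tip_of(c,n)[:3]:
            u,v=np.round(r["uv"]).astype(int); print(c,n,round(r["score"],2),u,v,np.round(P[min(max(v,0),419),min(max(u,0),559)],0))
E
```

```text
pics
{'t': 0.0, 'qpos': array([ 1.07970678e+00,  5.28424318e-02,  1.40172934e+00, -1.76511716e-05,
        1.68855270e+00, -7.03097217e-02]), 'joint_vel': array([ 3.38135439e-04, -8.98772587e-05, -2.13225020e-03,  2.04799996e-03,
        1.91864879e-03,  7.72187713e-05]), 'joint_efforts': array([-4.39036251e-05, -3.81676590e+01, -3.60174537e+01, -1.21757989e-04,
        6.31399074e-03,  6.36618097e-05]), 'eef_pos': array([214.29970391, 478.95463804, 230.46711096]), 'tool_rot': array([-2.03755753e-04,  2.08842177e-01,  9.77949057e-01, -7.38360062e-04]), 'ft_force': array([0.19548419, 0.52551443, 0.02758963]), 'wrist_torque': array([ 0.03634632, -0.03173709, -0.03633565]), 'grip_width': 1.0032591006695586}
scene spool_center 0.59 191 230 [ 638. -220.   47.]
scene spool_center 0.44 375 265 [653. 173.  65.]
scene spool_center 0.3 383 245 [626. 181.  97.]
scene narrow_spool_center 0.84 218 202 [ 501. -214.   33.]
scene narrow_spool_center 0.16 244 284 [728. -69.  14.]
scene printer 0.82 371 197 [393. 132.  51.]
scene printer 0.74 373 265 [657. 169.  68.]
scene cover_edge 0.79 344 159 [344
[... 467 characters left out ...]
36 [562. 243.  86.]
scene brake_top 0.71 278 204 [423. -88.   4.]
scene brake_top 0.56 379 247 [590. 174.  62.]
top spool_center 0.85 339 175 [ 624. -215.   47.]
top narrow_spool_center 0.48 340 228 [ 477. -216.   51.]
top printer 0.69 205 195 [569. 160.  23.]
top printer 0.56 216 281 [336. 108. 112.]
top printer 0.42 200 189 [579. 166.  62.]
top cover_edge 0.98 240 273 [356.  49.  96.]
top cover_edge 0.71 127 191 [584. 395.  -3.]
top cover_hinge 0.92 182 295 [300. 193. 113.]
top cover_hinge 0.57 167 195 [558. 249.  87.]
top seat 0.68 193 188 [582. 185.  62.]
top clip_a_nose 0.5 197 202 [539. 165.  98.]
top clip_b_nose 0.52 192 175 [613. 184.  86.]
top brake_top 0.69 197 190 [577. 175.  60.]
```

```bash
python3 - <<'E'
import cv2,numpy as np
a=cv2.imread("pics/scene1.png");b=cv2.imread("pics/top1.png")
A=cv2.resize(a[130:330,140:520],(760,400));B=cv2.resize(b[120:330,100:400],(800,560),interpolation=cv2.INTER_CUBIC)
cv2.imwrite("pics/a.png",A);cv2.imwrite("pics/b.png",B)
E
```

```text
(no output)
```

View pics/a.png

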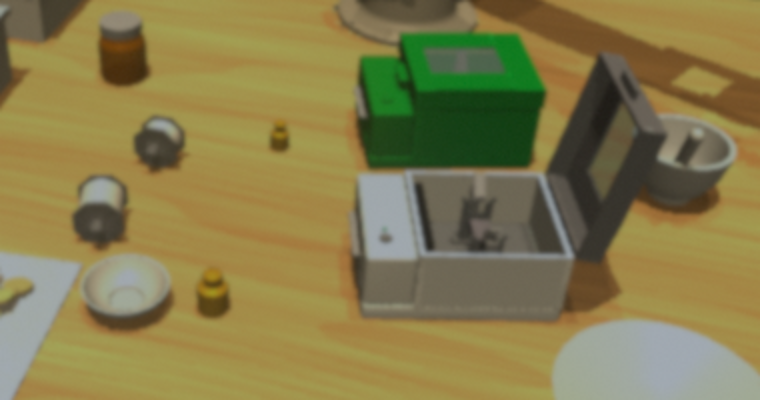

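View pics/b.png

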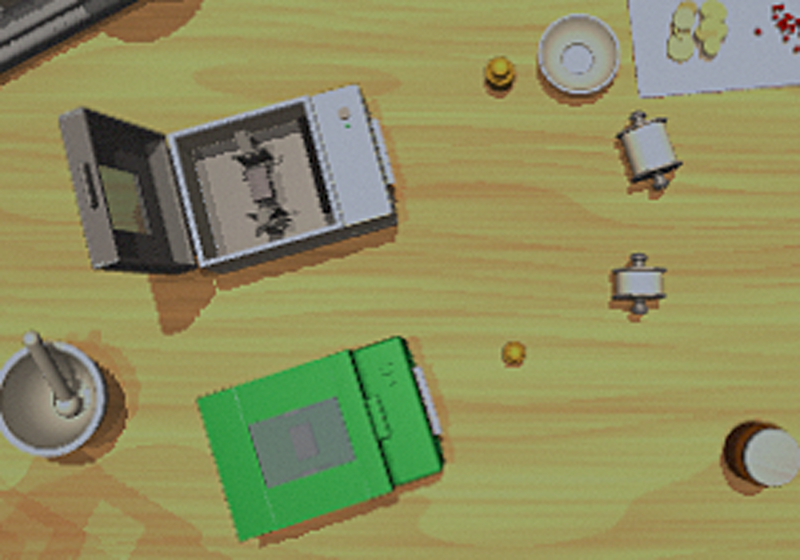

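The top view (b.png) shows the white printer at crop (290,180), hinge to image left (+y world). The wide spool is at (650,150) with its axis roughly along world x, and the narrow one is at (640,283). The green look-alike is below. Next I'll fit coarse poses from depth.

```bash
python3 - <<'E'
from h import *
np.set_printoptions(suppress=True,precision=1)
d=np.load("top_d.npy");P=cloud("top",d)
Q=P.reshape(-1,3)
def sel(c,r,z0,z1): return Q[(np.hypot(Q[:,0]-c[0],Q[:,1]-c[1])<r)&(Q[:,2]>z0)&(Q[:,2]<z1)]
print("table z",np.nanmedian(sel((500,-80),40,-20,20)[:,2]))
s=sel((624,-215),60,14,70); print(len(s),s.min(0),s.max(0),s.mean(0),cv2.minAreaRect(s[:,:2].astype(np.float32)))
w,V=np.linalg.eigh(np.cov(s[:,:2].T));print("axis",V[:,1])
w=sel((570,140),190,76,95); w=w[(w[:,0]>480)]; print(len(w),cv2.minAreaRect(w[:,:2].astype(np.float32)))
# housing and well
im=np.zeros((420,560,3),np.uint8); m=(P[...,2]>76)&(P[...,2]<95); im[m]=255
K=P.copy()
np.save("rim.npy",w)
o=np.round(w[::max(1,len(w)//1)],0)
g=np.zeros((300,400,3),np.uint8)
for p in Q[(Q[:,2]>-5)&(Q[:,2]<260)&(Q[:,0]>450)&(Q[:,0]<750)&(Q[:,1]>-40)&(Q[:,1]<360)]:
    g[int(749-p[0]),int(359-p[1])]=cv2.applyColorMap(np.uint8([[np.clip(p[2],0,255)]]),cv2.COLORMAP_JET)[0,0]
cv2.imwrite("pics/g.png",cv2.resize(g,(800,600),interpolation=cv2.INTER_NEAREST))
T=optics.calibration("wrist")["world_from_camera"];print(np.array(T),optics.calibration("wrist")["mtx"])
E
```

```text
table z -1.2552886507128278
410 [ 584.7 -261.6   16. ] [ 667.7 -194.7   55.6] [ 623.8 -226.    42.1] ((626.2603149414062, -228.38833618164062), (85.52301788330078, 53.8487548828125), 18.92942237854004)
axis [-0.9 -0.3]
2206 ((583.4047241210938, 164.41062927246094), (143.4215850830078, 227.18661499023438), 15.6665620803833)
[[  0.4   0.9   0.3 151.7]
 [  0.9  -0.4  -0.1 507. ]
 [ -0.    0.3  -1.  373.9]
 [  0.    0.    0.    1. ]] [[349.4   0.  278.7]
 [  0.  349.4 212.3]
 [  0.    0.    1. ]]
```

Request:
apply_moves:
  steps: "-0.05 -0.036 0 0; -0.1 -0.072 0 0; -0.15 -0.108 0 0; -0.2 -0.144 0 0; -0.25 -0.18 0 0"
  hand: 1

```text
t: 1.62
eef_pos: [369.8, 211.1, 231.6]
tool_rot: [0.0, 0.209, 0.978, 0.0]
ft_force: [1.4, 0.8, 0.9]
grip_width: 0.996
```

Request:
apply_moves:
  steps: "-0.05 -0.036 0 0; -0.1 -0.072 0 0; -0.15 -0.108 0 0; -0.2 -0.144 0 0; -0.25 -0.18 0 0"

```text
t: 2.25
eef_pos: [525.3, -57.4, 231.8]
tool_rot: [0.001, 0.209, 0.978, 0.0]
ft_force: [0.5, 0.1, 0.9]
grip_width: 1.001
```

```bash
cat >> h.py <<'E'
from scipy.spatial.transform import Rotation as Ro
def plan(p,th=None):
    """tool-frame shift (m) and yaw (deg) to put TCP at p with tool y at world angle th (deg)"""
    s=monitor.sense(); R=Ro.from_quat(s["tool_rot"],scalar_first=True).as_matrix()
    d=R.T@(np.array(p,float)-s["eef_pos"])/1000; cur=np.degrees(np.arctan2(R[1,1],R[0,1]))
    yaw=0 if th is None else -((th-cur+180)%360-180)
    print("t %.2f pos %s th %.2f tilt %.4f F %s grip %.3f"%(s["t"],np.round(s["eef_pos"],1),cur,R[2,2],np.round(s["ft_force"],1),s["grip_width"]))
    print("shift",np.round(d,4),"yaw",round(yaw,2))
E
python3 -c "
from h import *
plan((626,-227,225),108.9)"
```

```text
t 2.25 pos [525.3 -57.4 231.8] th 65.89 tilt -1.0000 F [0.5 0.1 0.9] grip 1.001
shift [-0.1612 -0.1137  0.0069] yaw -43.01
```

Request:
apply_moves:
  steps: "-0.035 -0.025 0 -8.6; -0.07 -0.05 0 -17.2; -0.105 -0.075 0 -25.8; -0.14 -0.1 0 -34.4; -0.161 -0.114 0.006 -43"

```text
t: 2.88
eef_pos: [626.3, -229.1, 225.7]
tool_rot: [0.001, -0.166, 0.986, -0.0]
ft_force: [1.2, 1.1, 0.4]
grip_width: 1.001
```

Request:
apply_moves:
  steps: "0 0 0 0"

```text
t: 3.0
eef_pos: [626.2, -230.3, 224.0]
tool_rot: [0.0, -0.165, 0.986, 0.001]
ft_force: [-0.2, -0.5, 0.1]
grip_width: 1.003
```

```bash
python3 - <<'E'
from h import *
np.set_printoptions(suppress=True,precision=1)
cal=optics.calibration("wrist"); im,d=optics.grab_frame("wrist"); cv2.imwrite("pics/w1.png",im)
P=cloud("wrist",d,cal)
print("table", np.nanpercentile(P[...,2],[5,25,50,75]))
for r in models.tip_of("wrist","spool_center"): print(r, atz("wrist",r["uv"],27,cal))
for r in models.regions_of("wrist","spool_center"):
    m=r["region"]; s=P[m]; s=s[(s[:,2]>8)&(s[:,2]<62)]; 
    if len(s)<50: continue
    print(r["score"],m.sum(),s.mean(0),s[:,2].max(),cv2.minAreaRect(s[:,:2].astype(np.float32)))
plan((626,-227,225),108.9)
E
```

```text
table [-1.2 -0.3  0.6 20.4]
{'uv': [278.4, 184.9], 'score': 0.64} [[ 626.1 -231.8   27. ]]
0.71 3484 [ 624.2 -230.8   43.8] 55.98888226730037 ((626.489990234375, -230.00247192382812), (85.65628814697266, 54.087486267089844), 18.57464599609375)
t 3.15 pos [ 626.2 -228.4  226. ] th 109.01 tilt -1.0000 F [-0.1  0.   0.7] grip 1.003
shift [-0.  0.  0.] yaw 0.11
```

View pics/w1.png

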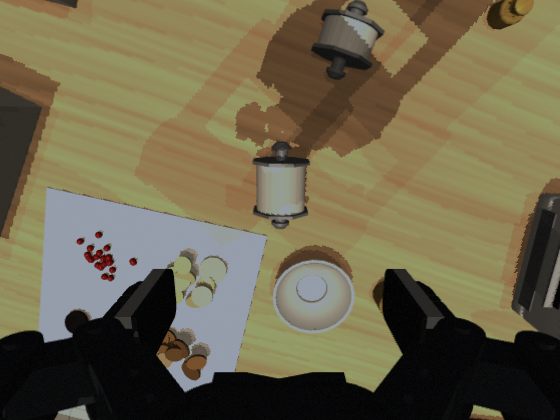

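```bash
python3 - <<'E'
from h import *
for i in range(3): plan((626.3,-230.5,7),108.6); optics.grab_frame("wrist")
E
```

```text
t 3.15 pos [ 626.2 -228.4  226. ] th 109.01 tilt -1.0000 F [-0.1  0.   0.7] grip 1.003
shift [ 0.0011 -0.002   0.219 ] yaw 0.41
t 3.20 pos [ 626.2 -228.2  226.3] th 109.05 tilt -1.0000 F [ 0.3 -1.3  1.1] grip 0.997
shift [ 0.0012 -0.0021  0.2193] yaw 0.45
t 3.25 pos [ 626.3 -228.2  226.5] th 109.08 tilt -1.0000 F [ 0.3 -0.3  0.5] grip 1.001
shift [ 0.0013 -0.002   0.2195] yaw 0.48
```

Request:
apply_moves:
  steps: "0.001 -0.002 0.05 0.4; 0.001 -0.002 0.1 0.4; 0.001 -0.002 0.14 0.4; 0.001 -0.002 0.17 0.4; 0.001 -0.002 0.18 0.4"

```text
t: 3.92
eef_pos: [625.5, -229.5, 44.6]
tool_rot: [0.0, -0.162, 0.987, 0.001]
ft_force: [0.7, -0.1, -0.0]
grip_width: 1.004
```

Request:
apply_moves:
  steps: "0 0 0.015 0; 0 0 0.025 0; 0 0 0.035 0; 0 0 0.038 0; 0 0 0.038 0"

```text
t: 4.55
eef_pos: [625.5, -229.5, 6.7]
tool_rot: [0.0, -0.162, 0.987, 0.001]
ft_force: [0.4, 0.5, 0.2]
grip_width: 0.998
```

```bash
python3 - <<'E'
from h import *
plan((626.3,-230.5,7),108.6)
E
```

```text
t 4.55 pos [ 625.5 -229.5    6.7] th 108.70 tilt -1.0000 F [0.4 0.5 0.2] grip 0.998
shift [-0.0004 -0.0012 -0.0003] yaw 0.1
```

Request:
apply_moves:
  steps: "0 -0.001 0 0; 0 -0.001 0 0; 0 -0.001 0 0; 0 -0.001 0 0; 0 -0.001 0 0"
  hand: -1
  force: 70

```text
t: 5.18
eef_pos: [626.4, -230.8, 7.5]
tool_rot: [0.001, -0.162, 0.987, 0.0]
ft_force: [0.5, -0.7, 4.7]
grip_width: 0.539
```

Request:
apply_moves:
  steps: "0 0 0 0; 0 0 -0.03 0; 0 0 -0.08 0; 0 0 -0.14 0; 0 0 -0.2 0"

```text
t: 5.8
eef_pos: [625.4, -230.4, 208.0]
tool_rot: [-0.0, -0.163, 0.987, 0.001]
ft_force: [1.7, -0.0, -0.4]
grip_width: 0.539
```

```bash
python3 - <<'E'
from h import *
plan((583,165,230),105.7)
cal=optics.calibration("wrist"); im,d=optics.grab_frame("wrist"); cv2.imwrite("pics/w2.png",im)
E
```

```text
t 5.80 pos [ 625.4 -230.4  208. ] th 108.71 tilt -1.0000 F [ 1.7 -0.  -0.4] grip 0.539
shift [-0.0867  0.3881 -0.0213] yaw 3.01
```

View pics/w2.png

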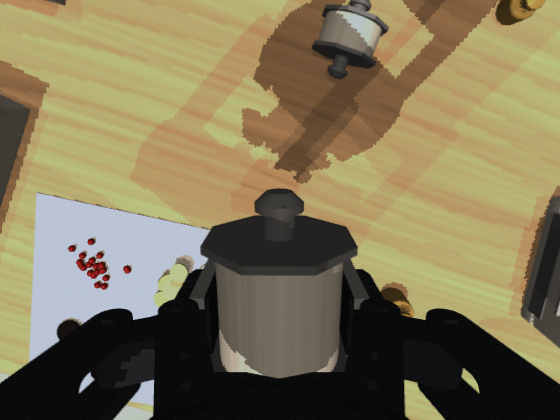

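Request:
apply_moves:
  steps: "-0.022 0.05 -0.02 0; -0.044 0.1 -0.04 0; -0.066 0.15 -0.054 0; -0.088 0.2 -0.054 0; -0.11 0.25 -0.054 0"

```text
t: 6.48
eef_pos: [650.6, 42.9, 271.0]
tool_rot: [0.005, -0.163, 0.987, -0.003]
ft_force: [0.2, -0.9, -0.8]
grip_width: 0.541
```

Request:
apply_moves:
  steps: "-0.022 0.05 0 3; -0.044 0.098 0 3; -0.044 0.098 0 3; -0.044 0.098 0 3; -0.044 0.098 0 3"

```text
t: 7.1
eef_pos: [660.8, 148.5, 270.3]
tool_rot: [0.005, -0.136, 0.991, -0.003]
ft_force: [0.3, 0.4, -0.8]
grip_width: 0.544
```

```bash
python3 - <<'E'
from h import *
np.set_printoptions(suppress=True,precision=1)
cal=optics.calibration("wrist"); im,d=optics.grab_frame("wrist"); cv2.imwrite("pics/w3.png",im)
np.savez("w3.npz",d=d,T=cal["world_from_camera"])
P=cloud("wrist",d,cal); np.save("P3.npy",P)
for n in ["seat","printer","clip_a_nose","clip_b_nose","brake_top","cover_hinge"]:
    for r in models.tip_of("wrist",n)[:2]:
        u,v=np.clip(np.round(r["uv"]).astype(int),0,[559,419]); print(n,round(r["score"],2),u,v,P[v,u],atz("wrist",r["uv"],{"seat":70,"printer":0,"cover_hinge":86,"brake_top":46}.get(n,78),cal)[0])
plan((583,165,230),105.7)
E
```

```text
seat 0.86 335 111 [580.6 179.3  63.4] [580.8 178.   70. ]
printer 0.96 324 110 [582.6 168.8  64.4] [580.5 176.1   0. ]
printer 0.71 328 140 [609.1 183.8  46. ] [611.2 191.1   0. ]
clip_a_nose 0.89 334 78 [551.2 170.7  49.4] [554.2 167.3  78. ]
clip_a_nose 0.18 89 163 [704.6 -59.   29.1] [690.8 -34.9  78. ]
clip_b_nose 0.83 329 142 [609.2 180.4  79.1] [609.5 180.3  78. ]
brake_top 0.84 329 110 [581.3 173.4  64.3] [580.3 175.6  46. ]
brake_top 0.36 17 158 [nan nan nan] [ 714.9 -123.4   46. ]
cover_hinge 0.83 418 104 [556.  245.1  85.9] [556.1 245.   86. ]
t 7.45 pos [660.8 149.4 270.8] th 105.69 tilt -0.9999 F [-0.4  0.4 -1.1] grip 0.542
shift [0.1 0.  0. ] yaw -0.01
```

View pics/w3.png

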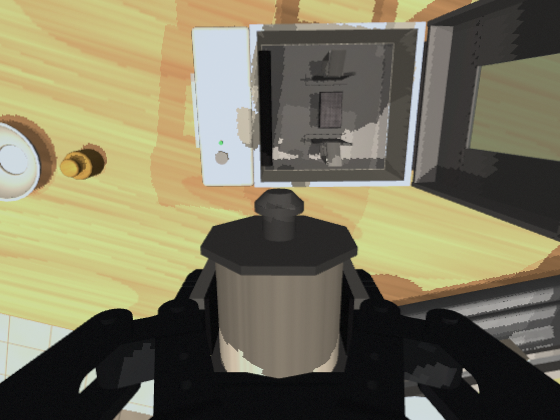

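```bash
python3 - <<'E'
from h import *
np.set_printoptions(suppress=True,precision=2)
z=np.load("w3.npz"); P=np.load("P3.npy"); cal=dict(optics.calibration("wrist")); cal["world_from_camera"]=z["T"]
rim=((P[...,2]>82)&(P[...,2]<90)).astype(np.uint8)
print("rim z",np.median(P[...,2][rim>0]))
rim=cv2.morphologyEx(rim,cv2.MORPH_CLOSE,np.ones((3,3)))
n,l,st,c=cv2.connectedComponentsWithStats(1-rim,connectivity=4)
k=l[115,335]; print(st[k])
cs,_=cv2.findContours((l==k).astype(np.uint8),cv2.RETR_EXTERNAL,cv2.CHAIN_APPROX_NONE)
cc=max(cs,key=cv2.contourArea).reshape(-1,2)
W=atz("wrist",cc,85,cal)[:,:2].astype(np.float32)
r=cv2.minAreaRect(W); print("hole",r); 
# robust: centred, percentile-based extents in printer frame
for a in np.arange(13,19,.5):
    y=np.array([np.cos(np.radians(a)),np.sin(np.radians(a))]);x=np.array([-y[1],y[0]])
    px,py=W@x,W@y
    def side(s,t): # edge spread
        return s[t].std(),np.median(s[t])
    mx,my=(px.max()+px.min())/2,(py.max()+py.min())/2
    e=[side(px,(px>mx+50)&(abs(py-my)<50)),side(px,(px<mx-50)&(abs(py-my)<50)),side(py,(py>my+50)&(abs(px-mx)<50)),side(py,(py<my-50)&(abs(px-mx)<50))]
    X=(e[0][1]+e[1][1])/2;Y=(e[2][1]+e[3][1])/2
    print(a,np.array([v[0] for v in e]),"size",e[0][1]-e[1][1],e[2][1]-e[3][1],"ctr",X*x+Y*y)
E
```

```text
rim z 84.36686598007242
[  257    29   160   153 21070]
hole ((580.47265625, 174.73779296875), (129.5857696533203, 135.18194580078125), 16.09351348876953)
13.0 [1.44 3.89 1.51 1.85] size 123.00680747867405 128.5721555981023 ctr [579.36 179.25]
13.5 [1.21 3.56 1.24 1.61] size 123.00126396912108 128.51670491243613 ctr [579.32 179.25]
14.0 [0.98 3.22 1.   1.37] size 123.0772848652818 128.47443268047311 ctr [579.28 179.28]
14.5 [0.75 2.89 0.74 1.13] size 123.13244090565968 128.44972401889424 ctr [579.21 179.33]
15.0 [0.57 2.72 0.49 0.9 ] size 123.46790794177988 128.43053111255995 ctr [579.2  179.22]
15.5 [0.45 2.39 0.28 0.68] size 123.36141803895956 128.41683331835895 ctr [579.14 179.28]
16.0 [0.46 2.08 0.21 0.49] size 123.10352764056981 128.32378625099807 ctr [579.15 179.35]
16.5 [0.6  1.8  0.38 0.37] size 123.01381732431793 128.28306947009798 ctr [579.17 179.35]
17.0 [0.79 1.92 0.62 0.41] size 122.93405722853439 128.23596075384194 ctr [579.12 179.3 ]
17.5 [1.02 2.54 0.87 0.56] size 122.9065849320006 128.31933629443233 ctr [579.04 179.32]
18.0 [1.27 2.9  1.13 0.77] size 122.94252145120191 128.4503078118189 ctr [578.95 179.3 ]
18.5 [1.5  3.09 1.38 0.99] size 122.92086272638018 128.5110839717155 ctr [578.9  179.29]
```

```bash
python3 - <<'E'
from h import *
np.set_printoptions(suppress=True,precision=2)
z=np.load("w3.npz"); P=np.load("P3.npy"); T=z["T"]
a=np.radians(16.1); y=np.array([-np.cos(a),-np.sin(a)]);x=np.array([-np.sin(a),np.cos(a)])
c=np.array([581,173.8])
L=P.copy(); L[...,0]=(P[...,:2]-c)@x; L[...,1]=(P[...,:2]-c)@y
m=(abs(L[...,0])<20)&(abs(L[...,1])<25)&(L[...,2]>58)&(L[...,2]<69)
q=L[m];print("pad",len(q),q.mean(0),np.percentile(q,[2,98],axis=0),cv2.minAreaRect(q[:,:2].astype(np.float32)))
# height map of well, rows=y (-50..50), cols=x (-30..30)
for yy in range(-50,51,4):
    row=[]
    for xx in range(-24,25,4):
        k=(abs(L[...,0]-xx)<2)&(abs(L[...,1]-yy)<2)&(L[...,2]<100); row.append("%3.0f"%np.max(L[...,2][k]) if k.any() else " . ")
    print("%4d"%yy," ".join(row))
s=monitor.sense();t=s["eef_pos"];R=Ro.from_quat(s["tool_rot"],scalar_first=True).as_matrix()
TL=(P-t)@R  # tool coords
k=(abs(TL[...,0])<60)&(abs(TL[...,1])<35)&(TL[...,2]<15)&(TL[...,2]>-60)
co=TL[k&(TL[...,0]>36)&(TL[...,0]<50)];print("collar n",len(co),"y mid",(co[:,1].min()+co[:,1].max())/2,co[:,1].max()-co[:,1].min(),"x max",np.percentile(co[:,0],[50,95,99]),"z",np.percentile(co[:,2],[5,50,95]))
pl=TL[k&(TL[...,0]>20)&(TL[...,0]<36)];print("plate",np.percentile(pl,[2,50,98],axis=0),(pl[:,1].min()+pl[:,1].max())/2)
print("pose",t,R)
E
```

```text
pad 807 [ 0.52  0.21 62.64] [[ -9.45 -16.    58.48]
 [ 10.81  16.18  64.52]] ((1.1593990325927734, -0.18303298950195312), (21.58036231994629, 33.599830627441406), 1.598412275314331)
 -50  22  23  23  22  22 100 100  .   .   .   .   23  22
 -46  23  22  22  23  23 100 100  99 100  .   .   23  22
 -42  23  24  23  23  23  98  99  99  97  .   .   22  22
 -38  23  22  22  21  22  94  95  93  93  .   .   23  22
 -34  22  26  81  74  73  89  91  90  89  76  76  .   22
 -30  22  26  81  80  81  86  87  88  86  77  82  80  24
 -26  22  24  25  26  25  25  25  26  26  25  26  26  24
 -22  22  23  22  22  22  23  22  23  22  23  22  22  22
 -18  22  23  23  22  60  62  63  63  64  22  23  22  22
 -14  23  22  22  23  64  64  65  64  65  64  .   23  22
 -10  22  22  23  57  64  64  64  64  64  63  .   23  23
  -6  23  22  22  22  65  64  65  64  64  64  .   23  22
  -2  22  23  23  22  64  64  65  65  64  63  .   23  23
   2  22  22  23  22  64  65  64  65  65  64  .   22  22
   6  23  22  21  22  65  64  65  64  64  64  .   22  22
  10  22  22  23  22  64  64  65  65  64  65  .   23  23
  14  
[... 161 characters left out ...]
 23
  26  22  25  26  26  26  25  25  26  26  25  26  27  25
  30  22  26  81  79  79  87  87  86  86  77  81  80  24
  34  22  26  27  24  .   90  90  91  90  .   .   78  23
  38  22  23  22  22  22  94  94  95  94  .   21  22  23
  42  22  23  23  22  22  99 100  99  97  .   .   23  23
  46  22  23  23  22  23 100 100 100 100  .   .   23  22
  50  22  22  23  22  23  84  .   .   .   .   .   22  23
collar n 1038 y mid -1.9087979316191799 17.72624813346255 x max [39.29 42.27 42.41] z [-28.09 -24.81 -18.75]
plate [[ 22.32 -26.94 -46.41]
 [ 25.18  -2.03 -29.12]
 [ 33.56  23.05   1.45]] -1.95533721061304
pose [660.82 149.42 270.78] [[-0.96 -0.27  0.01]
 [-0.27  0.96 -0.  ]
 [-0.01 -0.01 -1.  ]]
```

```bash
python3 - <<'E'
from h import *
plan((579.4,176.5,125),106.1)
E
```

```text
t 7.45 pos [660.8 149.4 270.8] th 105.69 tilt -0.9999 F [-0.4  0.4 -1.1] grip 0.542
shift [0.0724 0.049  0.1448] yaw -0.41
```

Request:
apply_moves:
  steps: "0.036 0.0245 0 0; 0.0724 0.049 0.02 -0.4; 0.0724 0.049 0.07 -0.4; 0.0724 0.049 0.12 -0.4; 0.0724 0.049 0.145 -0.4"

```text
t: 8.07
eef_pos: [577.9, 176.1, 121.5]
tool_rot: [0.003, -0.14, 0.99, -0.003]
ft_force: [-1.0, -0.0, -0.8]
grip_width: 0.54
```

Request:
apply_moves:
  steps: "0 0 0 0; 0 0 0 0"

```text
t: 8.32
eef_pos: [578.5, 176.2, 122.9]
tool_rot: [0.004, -0.14, 0.99, -0.003]
ft_force: [-0.1, -0.3, -0.8]
grip_width: 0.539
```

```bash
cat > look.py <<'E'
from h import *
import sys
np.set_printoptions(suppress=True,precision=2)
s=monitor.sense();t=s["eef_pos"];R=Ro.from_quat(s["tool_rot"],scalar_first=True).as_matrix()
cal=optics.calibration("wrist"); im,d=optics.grab_frame("wrist"); cv2.imwrite("pics/%s.png"%sys.argv[1],im)
P=cloud("wrist",d,cal); np.save("P4.npy",P)
TL=(P-t)@R; np.save("TL.npy",TL)
plan((579.4,176.5,125),106.1); print(R[2])
def ext(n,m):
    q=TL[m]; print(n,len(q),"y",np.percentile(q[:,1],[1,99]),"mid",np.percentile(q[:,1],[1,99]).mean(),"x",np.percentile(q[:,0],[1,50,99]),"z",np.percentile(q[:,2],[1,99])) if len(q)>20 else print(n,len(q))
X,Y,Z=[TL[...,i] for i in range(3)]
ext("collar",(X>36)&(X<46)&(abs(Y)<16)&(Z<-5)&(Z>-35))
ext("plate",(X>22)&(X<34)&(abs(Y)<34)&(Z<10)&(Z>-55))
W=P[...,2]
ext("clip a",(W<101)&(W>88)&(X>22)&(X<60)&(abs(Y)<20)&(Z>0))
ext("bracket a",(W<84)&(W>70)&(X>22)&(X<40)&(abs(Y)<30)&(Z>0))
ext("rim",(W<90)&(W>82)&(X>50)&(X<85)&(abs(Y)<100))
for r in models.tip_of("wrist","clip_a_nose")[:2]: 
    print(r,((atz("wrist",r["uv"],78,cal)-t)@R))
E
python3 look.py w4
```

```text
t 8.38 pos [578.8 176.3 123.5] th 106.09 tilt -0.9999 F [ 1.1 -0.2 -0.9] grip 0.544
shift [-0.  0. -0.] yaw -0.01
[-0.01 -0.01 -1.  ]
collar 1000 y [-9.42  7.31] mid -1.0537346117911208 x [36.07 39.2  42.17] z [-29.05 -16.49]
plate 7516 y [-27.11  24.94] mid -1.0823028188237522 x [22.19 24.95 32.94] z [-47.21   3.17]
clip a 554 y [-7.45  4.31] mid -1.570155627006435 x [32.73 40.2  46.24] z [21.8  34.47]
bracket a 279 y [-20.    17.06] mid -1.4657263448808369 x [28.16 29.91 30.95] z [42.11 52.15]
rim 6246 y [-98.27  97.81] mid -0.22940211944971622 x [50.37 63.63 68.43] z [33.02 41.  ]
{'uv': [275.9, 194.6], 'score': 0.67} [[25.83 -2.62 44.73]]
```

View pics/w4.png

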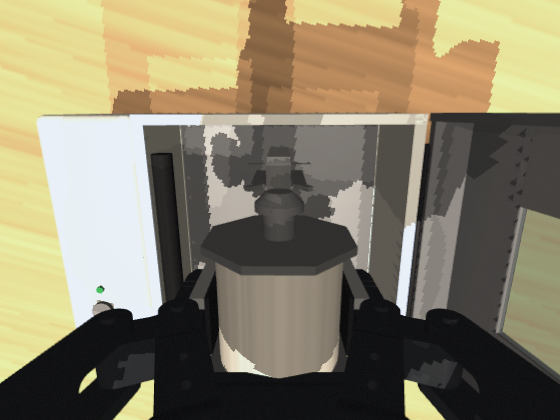

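Request:
apply_moves:
  steps: "0 -0.0004 0.015 0; 0 -0.0004 0.03 0; 0 -0.0004 0.04 0; 0 -0.0004 0.043 0; 0 -0.0004 0.043 0"

```text
t: 9.05
eef_pos: [579.5, 175.8, 80.7]
tool_rot: [0.005, -0.14, 0.99, -0.003]
ft_force: [0.5, -0.1, -0.0]
grip_width: 0.547
```

```bash
python3 look.py w5
```

```text
t 9.10 pos [579.6 175.8  81. ] th 106.09 tilt -0.9999 F [-0.2 -0.1  0.8] grip 0.542
shift [-0.    0.   -0.04] yaw -0.01
[-0.01 -0.01 -1.  ]
collar 1318 y [-9.42  7.21] mid -1.1051608241430921 x [36.12 40.21 45.75] z [-28.82 -13.58]
plate 7833 y [-27.    24.87] mid -1.0692536022635846 x [22.23 24.99 32.99] z [-47.07   6.06]
clip a 0
bracket a 511 y [-19.72  17.48] mid -1.1242436947913887 x [24.65 29.71 31.55] z [ 0.11 10.27]
rim 10964 y [-98.09  98.19] mid 0.046234050579379016 x [50.34 64.16 68.94] z [-9.62 -1.27]
```

View pics/w5.png

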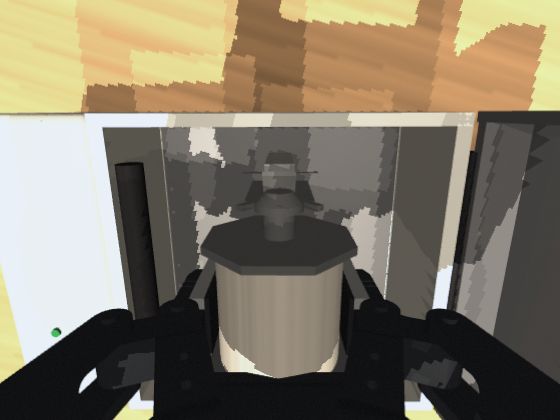

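Request:
apply_moves:
  steps: "0 0 0.003 0; 0 0 0.006 0; 0 0 0.008 0; 0 0 0.008 0"

```text
t: 9.65
eef_pos: [580.1, 175.9, 73.6]
tool_rot: [0.005, -0.14, 0.99, -0.003]
ft_force: [0.7, -0.5, 3.7]
grip_width: 0.538
```

Request:
apply_moves:
  steps: "0 0 0.003 0; 0 0 0.005 0; 0 0 0.005 0"

```text
t: 10.02
eef_pos: [580.6, 175.9, 69.3]
tool_rot: [0.006, -0.14, 0.99, -0.003]
ft_force: [0.9, 0.4, 5.3]
grip_width: 0.541
```

Request:
apply_moves:
  steps: "0.0005 0 0.003 0; 0.0005 0 0.006 0; 0.0005 0 0.006 0"

```text
t: 10.4
eef_pos: [581.2, 176.1, 65.5]
tool_rot: [0.008, -0.14, 0.99, -0.002]
ft_force: [-2.0, 0.3, 12.2]
grip_width: 0.537
```

Request:
apply_moves:
  steps: "0.0005 0 0.003 0; 0.0005 0 0.005 0; 0.0005 0 0.005 0"

```text
t: 10.78
eef_pos: [581.3, 176.1, 62.8]
tool_rot: [0.009, -0.14, 0.99, -0.002]
ft_force: [-5.5, -1.5, 15.5]
grip_width: 0.545
```

```bash
python3 look.py w6
```

```text
t 10.82 pos [581.2 176.1  62.8] th 106.09 tilt -0.9998 F [-5.4 -1.7 14.5] grip 0.541
shift [ 0.    0.   -0.06] yaw -0.01
[-0.02 -0.01 -1.  ]
collar 1368 y [-9.37  7.18] mid -1.090253822947318 x [36.07 40.26 45.9 ] z [-29.45 -15.53]
plate 8397 y [-27.04  24.78] mid -1.13002247922069 x [22.24 25.   33.26] z [-47.41   5.96]
clip a 0
bracket a 0
rim 14436 y [-95.15  92.61] mid -1.2708242615901213 x [50.27 65.73 70.23] z [-27.5  -19.57]
{'uv': [280.1, 189.7], 'score': 0.67} [[ 41.68  -0.49 -15.85]]
```

Request:
apply_moves:
  steps: "0.0008 0 0.002 0; 0.0016 0 0.004 0; 0.0016 0 0.006 0; 0.0016 0 0.007 0; 0.0016 0 0.007 0"

```text
t: 11.5
eef_pos: [581.2, 176.0, 58.8]
tool_rot: [0.011, -0.14, 0.99, -0.002]
ft_force: [-2.4, -0.3, 15.7]
grip_width: 0.544
```

```bash
python3 look.py w7|head -5
```

```text
t 11.55 pos [581.2 176.1  58.8] th 106.09 tilt -0.9998 F [-2.8 -0.4 15.3] grip 0.542
shift [ 0.    0.   -0.07] yaw -0.01
[-0.02 -0.01 -1.  ]
collar 1312 y [-9.35  7.22] mid -1.0657825908543086 x [36.09 40.09 45.79] z [-29.52 -19.24]
plate 8351 y [-27.02  24.77] mid -1.1223167053473375 x [22.2  24.97 33.22] z [-47.4    5.59]
```

Request:
apply_moves:
  steps: "0.0005 0 0.003 0; 0.001 0 0.006 0; 0.001 0 0.009 0; 0.001 0 0.009 0; 0.001 0 0.009 0"

```text
t: 12.22
eef_pos: [581.1, 176.0, 51.9]
tool_rot: [0.012, -0.14, 0.99, -0.002]
ft_force: [-4.0, -0.0, 12.6]
grip_width: 0.543
```

Request:
apply_moves:
  steps: "0.0005 0 0.003 0; 0.0005 0 0.005 0; 0.001 0 0.006 0; 0.001 0 0.006 0; 0.001 0 0.006 0"

```text
t: 12.85
eef_pos: [581.2, 176.1, 48.5]
tool_rot: [0.014, -0.14, 0.99, -0.002]
ft_force: [-4.3, -1.0, 14.7]
grip_width: 0.545
```

Request:
apply_moves:
  steps: "0.0005 0 0.002 0; 0.0005 0 0.004 0; 0.001 0 0.005 0; 0.001 0 0.005 0; 0.001 0 0.005 0"

```text
t: 13.48
eef_pos: [581.4, 176.1, 46.7]
tool_rot: [0.015, -0.14, 0.99, -0.002]
ft_force: [-6.1, -0.4, 18.7]
grip_width: 0.542
```

```bash
python3 look.py w8; python3 - <<'E'
from h import *
for r in models.tip_of("wrist","clip_a_nose"): print(r)
im=cv2.imread("pics/w8.png"); cv2.imwrite("pics/w8c.png",cv2.resize(im[120:280,180:380],(800,600),interpolation=cv2.INTER_CUBIC))
E
```

```text
t 13.53 pos [581.4 176.1  46.7] th 106.11 tilt -0.9995 F [-5.8 -1.7 18.4] grip 0.540
shift [-0.    0.   -0.08] yaw 0.01
[-0.03 -0.01 -1.  ]
collar 38 y [-9.91  7.73] mid -1.0885464759621986 x [36.15 37.43 39.91] z [-24.58 -19.84]
plate 7680 y [-27.08  24.89] mid -1.0927929629234292 x [22.18 24.88 33.44] z [-47.55   6.06]
clip a 0
bracket a 0
rim 14673 y [-82.72  77.73] mid -2.4976670313763876 x [50.43 66.18 69.78] z [-43.04 -36.59]
{'uv': [276.6, 241.2], 'score': 0.57} [[ 27.51  -1.72 -32.12]]
{'uv': [276.6, 241.2], 'score': 0.57}
```

View pics/w8c.png

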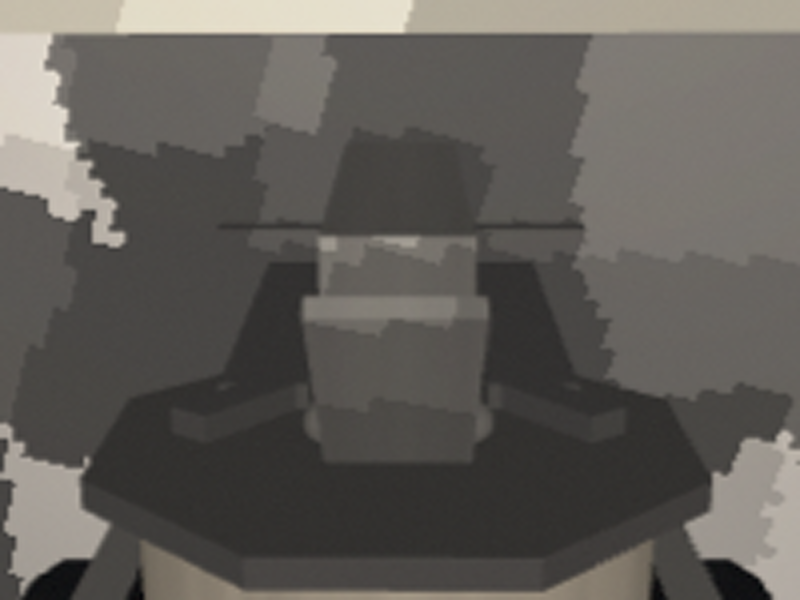

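Clip a has closed over the +y journal: the leaf is at crop (395,400), in front of the plate. The tool has a small tilt, so the -y end lags. I'll press slightly further while watching the force.

Request:
apply_moves:
  steps: "0.0008 0 0.002 0; 0.0015 0 0.004 0; 0.0015 0 0.005 0; 0.0015 0 0.005 0"

```text
t: 14.12
eef_pos: [581.6, 176.1, 46.1]
tool_rot: [0.017, -0.14, 0.99, -0.001]
ft_force: [-7.8, -2.1, 24.8]
grip_width: 0.542
```

Request:
apply_moves:
  steps: "0 0 -0.003 0; 0 0 -0.003 0; 0 0 -0.003 0; 0 0 -0.003 0"
  hand: 0.5

```text
t: 14.62
eef_pos: [581.1, 176.0, 48.3]
tool_rot: [0.017, -0.14, 0.99, -0.001]
ft_force: [-0.5, 0.0, 0.2]
grip_width: 0.749
```

Request:
apply_moves:
  steps: "0 0 -0.03 0; 0 0 -0.07 0; 0 0 -0.11 0; 0 0 -0.15 0; 0 0 -0.15 0"

```text
t: 15.25
eef_pos: [577.4, 176.1, 202.3]
tool_rot: [0.02, -0.14, 0.99, -0.001]
ft_force: [0.1, 0.3, -0.8]
grip_width: 0.749
```

```bash
cat > insp.py <<'E'
from h import *
import sys
np.set_printoptions(suppress=True,precision=1)
a=np.radians(16.1); y=np.array([-np.cos(a),-np.sin(a)]);x=np.array([-np.sin(a),np.cos(a)]);c=np.array([580.7,174.8])
plan((580,176,100),106.1)
for cam in ["wrist","top","scene"]:
    cal=optics.calibration(cam); im,d=optics.grab_frame(cam); cv2.imwrite("pics/%s_%s.png"%(sys.argv[1],cam),im)
    P=cloud(cam,d,cal)
    L=P.copy(); L[...,0]=(P[...,:2]-c)@x; L[...,1]=(P[...,:2]-c)@y
    if cam=="wrist":
        np.save("L.npy",L)
        for yy in range(-50,51,4):
            print("%4d"%yy," ".join("%3.0f"%np.max(L[...,2][k]) if k.any() else " . " for xx in range(-28,29,4) for k in [(abs(L[...,0]-xx)<2)&(abs(L[...,1]-yy)<2)&(L[...,2]<130)]))
    for n in ["spool_center","clip_a_nose","clip_b_nose","cover_edge"]:
        for r in models.tip_of(cam,n)[:2]: print(cam,n,round(r["score"],2),np.round(r["uv"]),atz(cam,r["uv"],70 if n[0]=="s" else 78,cal)[0][:2])
E
python3 insp.py i1
```

```text
t 15.25 pos [577.4 176.1 202.3] th 106.11 tilt -0.9992 F [ 0.1  0.3 -0.8] grip 0.749
shift [ 0.  -0.   0.1] yaw 0.01
 -50  .   .   .   .   .   .   .   99  99  .   .   .   .   .   . 
 -46  .   .   .   .   .   .  101 101 101  .   .   .   .   .   . 
 -42  .   .   .   .   .   78  98  98  98  75  .   .   .   .   . 
 -38  20  .   .   .   .   78  94  95  94  77  .   .   .   .   22
 -34  21  .   .   .   .   .   90  90  91  .   .   .   .   .   22
 -30  21  .   .   .   .   .   .   .   .   .   .   .   .   .   22
 -26  82  87  91  95  99  99  99  99  99  99  98  95  91  86  83
 -22  22  81  90  90  93  96  96  98  96  94  93  91  86  79  23
 -18  22  81  86  90  93  94  95  96  96  94  93  91  86  78  23
 -14  22  80  87  91  93  94  95  96  95  95  94  91  86  79  22
 -10  21  78  86  91  93  95  96  96  95  95  93  91  86  79  22
  -6  21  79  87  91  93  95  96  96  96  94  93  90  86  79  22
  -2  23  80  87  90  93  95  95  96  96  94  93  90  86  80  21
   2  21  80  86  91  93  95  96  96  96  95  93  90  88  80  22
   6  21  81  86  91  93  95  96  96  95  95  93  90  86  80  22
  10  . 
[... 585 characters left out ...]
  22  23  22  22  23 101 102 101  22  22  23  22  23  23
  50  22  22  22  23  23  23  84 101 101  22  22  22  22  22  22
wrist spool_center 0.73 [280. 199.] [581.1 176.2]
wrist clip_a_nose 0.66 [278. 169.] [556.4 167.1]
wrist clip_b_nose 0.73 [279. 236.] [608.6 183.1]
top spool_center 0.71 [194. 187.] [582.6 180.5]
top clip_a_nose 0.38 [198. 202.] [540.3 168.1]
top cover_edge 0.85 [128. 192.] [567.5 359.4]
top cover_edge 0.56 [240. 276.] [347.1  51.5]
scene spool_center 0.92 [382. 239.] [573.4 175.6]
scene clip_a_nose 0.39 [377. 231.] [558.3 163. ]
scene clip_b_nose 0.46 [383. 248.] [613.  182.4]
scene cover_edge 0.76 [463. 171.] [246.6 338.4]
scene cover_edge 0.58 [342. 160.] [287.5  39.7]
```

```bash
python3 - <<'E'
import cv2
im=cv2.imread("pics/i1_wrist.png"); cv2.imwrite("pics/i1c.png",cv2.resize(im[110:320,140:420],(800,600),interpolation=cv2.INTER_CUBIC))
E
```

```text
(no output)
```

View pics/i1c.png

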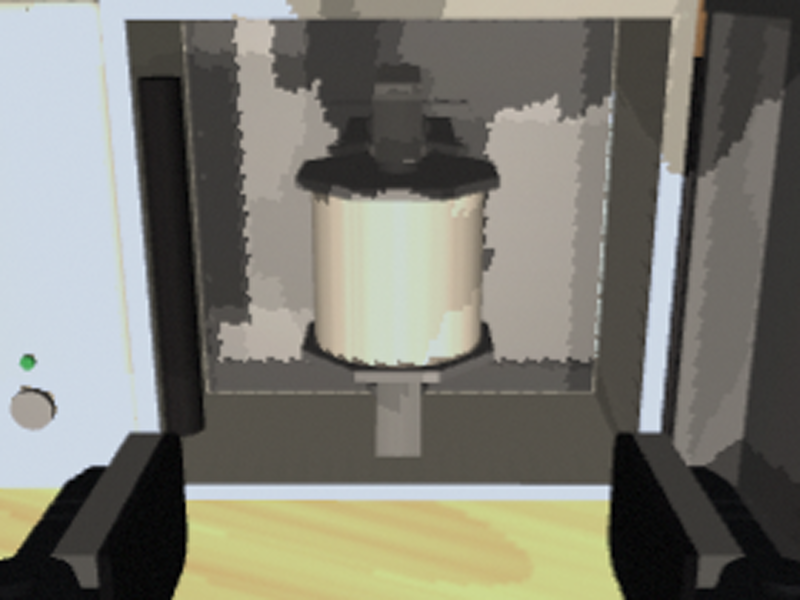

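The spool sits level between the plates, with both clips back at their free positions (leaf profiles match the empty-printer measurement). Next I go over and behind the open cover.

```bash
cat >> h.py <<'E'
PC=np.array([580.7,174.8]);PX=np.array([-np.sin(np.radians(16.1)),np.cos(np.radians(16.1))])
def pp(x,z): p=PC+x*PX; plan((p[0],p[1],z))
E
python3 -c "
from h import *
pp(10,300);pp(175,300);pp(175,200)"
```

```text
t 16.00 pos [576.1 175.7 198.2] th 106.11 tilt -0.9994 F [-0.2 -0.8  0.3] grip 0.752
shift [-0.0075  0.0071 -0.1017] yaw 0
t 16.00 pos [576.1 175.7 198.2] th 106.11 tilt -0.9994 F [-0.2 -0.8  0.3] grip 0.752
shift [-0.0076  0.1721 -0.1029] yaw 0
t 16.00 pos [576.1 175.7 198.2] th 106.11 tilt -0.9994 F [-0.2 -0.8  0.3] grip 0.752
shift [-0.0043  0.1728 -0.003 ] yaw 0
```

Request:
apply_moves:
  steps: "-0.004 0 -0.05 0; -0.0075 0 -0.105 0; -0.0075 0.05 -0.115 0; -0.0075 0.11 -0.115 0; -0.0075 0.172 -0.11 0"
  hand: -1

```text
t: 16.62
eef_pos: [531.5, 344.3, 307.9]
tool_rot: [0.017, -0.14, 0.99, -0.001]
ft_force: [0.7, 0.5, 0.4]
grip_width: -0.003
```

Request:
apply_moves:
  steps: "0 0 0 0; 0 0 0 0"

```text
t: 16.88
eef_pos: [531.5, 344.2, 307.9]
tool_rot: [0.018, -0.14, 0.99, -0.001]
ft_force: [0.8, 0.7, -0.0]
grip_width: -0.002
```

```bash
python3 - <<'E'
from h import *
pp(175,205)
for r in models.tip_of("wrist","cover_edge")[:2]: print(r)
cal=optics.calibration("top");im,d=optics.grab_frame("top");cv2.imwrite("pics/t2.png",im)
P=cloud("top",d); L=(P[...,:2]-PC)@PX
m=(L>60)&(L<290)&(abs((P[...,:2]-PC)@np.array([PX[1],-PX[0]]))<70)&(P[...,2]>95)&(P[...,2]<255)
for z in range(100,260,15):
    k=m&(abs(P[...,2]-z)<8); 
    if k.any(): print(z,k.sum(),np.percentile(L[k],[5,50,95]).round())
E
```

```text
t 16.88 pos [531.5 344.2 307.9] th 106.08 tilt -0.9994 F [ 0.8  0.7 -0. ] grip -0.002
shift [ 0.0033 -0.0007  0.1029] yaw 0
100 121 [ 86. 102. 105.]
115 164 [ 84. 105. 107.]
130 165 [ 88. 107. 110.]
145 185 [ 92. 110. 113.]
160 182 [ 95. 114. 116.]
175 182 [ 99. 117. 119.]
190 29 [ 96. 112. 118.]
205 21 [ 98. 102. 111.]
220 176 [105. 125. 130.]
235 557 [105. 114. 128.]
250 5 [114. 114. 116.]
```

Request:
apply_moves:
  steps: "0.001 0.001 0.04 0; 0.003 0.001 0.08 0; 0.003 0.001 0.1 0; 0.003 0.001 0.1 0"

```text
t: 17.48
eef_pos: [532.5, 341.9, 206.5]
tool_rot: [0.016, -0.138, 0.99, -0.002]
ft_force: [0.7, -0.3, 0.8]
grip_width: -0.0
```

```bash
python3 -c "
from h import *
for p in [(150,210),(117,216),(81,217),(42,209),(8,190)]: pp(*p)" | grep -v xx
```

```text
t 17.48 pos [532.5 341.9 206.5] th 105.85 tilt -0.9995 F [ 0.7 -0.3  0.8] grip -0.000
shift [-0.0002 -0.024  -0.0033] yaw 0
t 17.48 pos [532.5 341.9 206.5] th 105.85 tilt -0.9995 F [ 0.7 -0.3  0.8] grip -0.000
shift [-0.0005 -0.057  -0.009 ] yaw 0
t 17.48 pos [532.5 341.9 206.5] th 105.85 tilt -0.9995 F [ 0.7 -0.3  0.8] grip -0.000
shift [-0.0007 -0.093  -0.0097] yaw 0
t 17.48 pos [532.5 341.9 206.5] th 105.85 tilt -0.9995 F [ 0.7 -0.3  0.8] grip -0.000
shift [-0.0006 -0.132  -0.0014] yaw 0
t 17.48 pos [532.5 341.9 206.5] th 105.85 tilt -0.9995 F [ 0.7 -0.3  0.8] grip -0.000
shift [-1.000e-04 -1.658e-01  1.790e-02] yaw 0
```

Moderate speed on the sweep, watching the force after each call.

Request:
apply_moves:
  steps: "0 -0.014 -0.001 0; 0 -0.026 -0.004 0; 0 -0.038 -0.006 0; 0 -0.048 -0.008 0; 0 -0.057 -0.009 0"

```text
t: 18.1
eef_pos: [548.0, 286.5, 216.5]
tool_rot: [0.016, -0.138, 0.99, -0.002]
ft_force: [0.4, 2.0, 1.2]
grip_width: -0.002
```

Request:
apply_moves:
  steps: "0 -0.012 0 0; 0 -0.024 0 0; 0 -0.036 0 0; 0 -0.049 0.002 0; 0 -0.062 0.005 0"

```text
t: 18.73
eef_pos: [565.4, 226.0, 211.9]
tool_rot: [0.017, -0.138, 0.99, -0.002]
ft_force: [-0.2, 0.5, 0.6]
grip_width: 0.002
```

```bash
python3 -c "
from h import *
for p in [(42,209),(8,190),(-20,160),(-33,136),(-41,112)]: pp(*p)" | grep -v xx
```

```text
t 18.73 pos [565.4 226.  211.9] th 105.84 tilt -0.9994 F [-0.2  0.5  0.6] grip 0.002
shift [-0.0005 -0.0114  0.003 ] yaw 0
t 18.73 pos [565.4 226.  211.9] th 105.84 tilt -0.9994 F [-0.2  0.5  0.6] grip 0.002
shift [ 0.     -0.0452  0.0223] yaw 0
t 18.73 pos [565.4 226.  211.9] th 105.84 tilt -0.9994 F [-0.2  0.5  0.6] grip 0.002
shift [ 0.0009 -0.073   0.0525] yaw 0
t 18.73 pos [565.4 226.  211.9] th 105.84 tilt -0.9994 F [-0.2  0.5  0.6] grip 0.002
shift [ 0.0016 -0.0858  0.0766] yaw 0
t 18.73 pos [565.4 226.  211.9] th 105.84 tilt -0.9994 F [-0.2  0.5  0.6] grip 0.002
shift [ 0.0023 -0.0936  0.1006] yaw 0
```

Request:
apply_moves:
  steps: "0 -0.011 0.003 0; 0 -0.023 0.009 0; 0 -0.035 0.016 0; 0 -0.045 0.023 0; 0 -0.053 0.031 0"

```text
t: 19.35
eef_pos: [581.1, 174.3, 180.8]
tool_rot: [0.017, -0.138, 0.99, -0.002]
ft_force: [-0.7, -0.4, 1.8]
grip_width: -0.0
```

Request:
apply_moves:
  steps: "0 -0.008 0.008 0; 0 -0.015 0.016 0; 0 -0.021 0.024 0; 0 -0.027 0.034 0; 0 -0.031 0.044 0"

```text
t: 19.98
eef_pos: [591.1, 144.1, 136.3]
tool_rot: [0.017, -0.138, 0.99, -0.002]
ft_force: [0.1, -0.6, 0.8]
grip_width: 0.002
```

```bash
python3 -c "
from h import *
for p in [(-33,136),(-41,112)]: pp(*p)" | grep -v xx
```

```text
t 19.98 pos [591.1 144.1 136.3] th 105.82 tilt -0.9994 F [ 0.1 -0.6  0.8] grip 0.002
shift [ 0.0015 -0.0006  0.0003] yaw 0
t 19.98 pos [591.1 144.1 136.3] th 105.82 tilt -0.9994 F [ 0.1 -0.6  0.8] grip 0.002
shift [ 0.0023 -0.0084  0.0243] yaw 0
```

Request:
apply_moves:
  steps: "0 -0.003 0.007 0; 0 -0.005 0.013 0; 0 -0.008 0.019 0; 0.002 -0.008 0.023 0; 0.002 -0.008 0.025 0"

```text
t: 20.6
eef_pos: [593.2, 135.8, 113.9]
tool_rot: [0.018, -0.138, 0.99, -0.002]
ft_force: [-5.5, -2.1, 15.6]
grip_width: -0.002
```

Request:
apply_moves:
  steps: "0 0 0.002 0; 0 0 0.003 0; 0 0 0.003 0"

```text
t: 20.98
eef_pos: [593.3, 135.9, 113.9]
tool_rot: [0.019, -0.138, 0.99, -0.002]
ft_force: [-8.3, -2.4, 13.4]
grip_width: 0.001
```

Request:
apply_moves:
  steps: "0 0 -0.03 0; 0 0 -0.08 0; 0 0 -0.13 0; 0 0 -0.17 0; 0 0 -0.17 0"

```text
t: 21.6
eef_pos: [587.7, 136.0, 288.5]
tool_rot: [0.023, -0.138, 0.99, -0.002]
ft_force: [0.1, 0.2, -0.5]
grip_width: -0.002
```

Request:
apply_moves:
  steps: "-0.02 -0.05 0 0; -0.04 -0.1 0 0; -0.05 -0.15 0 0; -0.05 -0.15 0 0"

```text
t: 22.1
eef_pos: [677.3, 1.7, 289.2]
tool_rot: [0.021, -0.135, 0.991, -0.002]
ft_force: [0.9, 1.3, -0.1]
grip_width: 0.004
```

```bash
python3 - <<'E'
from h import *
np.set_printoptions(suppress=True,precision=1)
print(monitor.sense()["t"],monitor.sense()["eef_pos"])
PY=np.array([-PX[1],PX[0]])
for cam in ["wrist","top"]:
    cal=optics.calibration(cam);im,d=optics.grab_frame(cam);cv2.imwrite("pics/end_%s.png"%cam,im);P=cloud(cam,d,cal)
    X=(P[...,:2]-PC)@PX;Y=(P[...,:2]-PC)@PY
    m=(X>-70)&(X<65)&(abs(Y)<60)&(P[...,2]>60)&(P[...,2]<170)
    if m.sum()<50: print(cam,m.sum());continue
    k=m&((abs(Y)>50)|(X<-60)); k=m
    A=np.c_[X[k],Y[k],np.ones(k.sum())]; w=np.ones(len(A),bool)
    for _ in range(5):
        c=np.linalg.lstsq(A[w],P[...,2][k][w],rcond=None)[0]; w=abs(A@c-P[...,2][k])<4
    print(cam,k.sum(),w.sum(),"plane slope x,y,z0",np.round(c,4))
cv2.imwrite("pics/end.png",np.hstack([cv2.imread("pics/end_wrist.png")[:,:,:][::1],])) 
E
```

```text
22.1 [677.3   1.7 289.2]
wrist 19229 19229 plane slope x,y,z0 [ -0.   -0.  113.4]
top 1456 1401 plane slope x,y,z0 [  0.   -0.  112.2]
```

View pics/end_top.png

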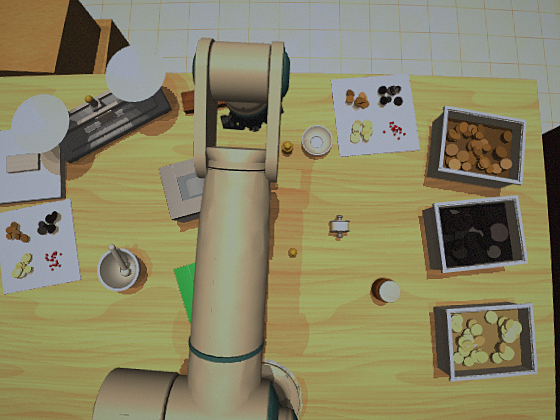

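```bash
python3 - <<'E'
from h import *
cal=optics.calibration("wrist");im,d=optics.grab_frame("wrist");P=cloud("wrist",d,cal)
PY=np.array([-PX[1],PX[0]]);X=(P[...,:2]-PC)@PX;Y=(P[...,:2]-PC)@PY
k=(X>-70)&(X<65)&(abs(Y)<60)&(P[...,2]>60)&(P[...,2]<170)
s=np.polyfit(X[k],P[...,2][k],1);print("slope %.4f z0 %.1f"%tuple(s))
if abs(s[0])<0.03: print(order.close_job())
E
```

```text
slope -0.0015 z0 113.4
the job is handed in; nothing more can be done
None
```

The wide spool is snapped in at both ends, the cover is shut, and the job was handed in at about 22 s of the 72 s allowed. No verdict is reported back.

- **Loading:** I gripped the spool across its paper and lined it up with the slot using the wrist camera. I then pressed it down until the wrist read about 25 N vertically, which is only slightly over the roughly 19 N where the hard stop begins. Then I let go.
- **Spool home:** From above, with the cover still open, the paper top read level end to end at about 96 mm, against the 94 mm expected; that camera reads about 1–2 mm high. Both hook profiles were back at their free, closed positions.
- **Tilt:** The tool had tilted about 0.03 rad while pressing. I could not see the -y hook close, so I judged it only after release, from the depth profile and the level spool.
- **Cover:** I swept it shut from behind with light force, about 15 N at the end. The last plane fit gave a slope of 0.0015 rad and a top height of 113.4 mm, against a nominal 114 mm.
- **Clear of everything:** The arm finished away from the printer. In the last picture the narrow spool, weights, dish and jar look to be in their starting places, checked by eye only.
- **Not checked:** I did not look at the spool again after the cover was shut. Nothing reached it during the closing.

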